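# Slide a junction box onto the test rib and close the guard

## Robot

A 7-joint arm with a two-finger parallel gripper is mounted at the origin on the work surface. World frame = base frame: x ahead of the robot, y to its left, z up, the work surface at z = 0. Lengths are in m, angles in rad, forces in N, time in s.
With the tool pointing down it reaches from about 0.425 to 0.925 m from the base axis. Payload 6.8 kg.
Tool frame: the origin (TCP) lies midway between the tips of the shut fingers; the grasp point (between the pads) lies 19 mm behind it; z points along the fingers, x is the direction in which the jaws open and shut, and the axes are right-handed (so a half turn about z gives the same grasp; the last joint's range is limited). The gripper opens to 85 mm and grips with 20 to 120 N. Pads are 22 mm wide; open, the fingers measure 114 mm over their backs; the gripper's body (76 mm by 85 mm) begins 54 mm behind the grasp point. The pads swing forward as they close: fully open they stand 13 mm farther back than shut.
Start: joints at [1.242, 0.477, 0.022, 1.555, -0.011, 1.109, -0.083], TCP at [0.148, -0.659, 0.231] pointing down, gripper open.
Joint ranges: [-2.96, 2.96], [-0.34, 2.1], [-1.41, 1.46], [0.24, 2.44], [-1.37, 4.51], [0.17, 1.92], [-2.96, 2.96]. Speed limits (rad/s): [2.39, 2.39, 3.14, 3.14, 3.14, 3.14, 3.14].

## Interface

Orientations are given as a unit quaternion [w, x, y, z].
In Python, from station import bot, imaging, nets gives the robot as it stands. The module is installed in compiled form; this text tells all that it offers.
- The arm moves only by the tool apply_moves, never from a script. Its argument "moves" is text: rows parted by semicolons, each of 7 numbers parted by spaces: the gripper command: -1 is fully open, 1 is shut, values between are in proportion, then the shift along the tool's x, y, z normalised to -1 to 1, where 1 is 120 mm, then the turn, a rotation vector about the tool's x, y, z normalised to -1 to 1, where 1 is 4 degrees. In form: hand dx dy dz rx ry rz; .... A call has 1 to 12 rows; each row shifts and turns the commanded pose from where the row before left it, along the tool's axes as they then stand; what a row does not reach is not made up. A row lasts 1/12 s, in which the tool goes at most 41.7 mm and 7.16 degrees, less where a joint would pass 70% of its speed; a pose out of reach is approached as far as the arm can. A call with a number of a shift or a turn outside -1 to 1 is refused whole. A call with a gripper value outside its range is refused whole. The fingers move at their own pace and stop on an object; "force" is the grip in N (left out, the last holds). Time passes only in rows, so rows that do not move let the fingers close. It gives the time, the measured TCP pose, the force and the opening at its end, in the units of the state.
- bot.get_obs(): the state, without advancing time (a new reading comes with each control period).
- imaging.read_camera(name): name is "side" or "top"; returns a dict with "image" (384x512x3 uint8, red, green, blue), "fx", "fy", "cx", "cy" (pixels), "view" (4x4, takes a point from world to camera coordinates). Camera axes: x right, y down, z forward; pixel columns grow to the right and rows downward; lengths in m; the calibration is good to about 2 mm. A picture is of the moment at which its call begins. There is no depth.
- bot.hand_in(): hands the job in, once; it reports no verdict.
Trained networks look in a picture, given as the dict that the camera call returned (one of the last four; its "shot" number tells which), for a name from the list of things; names that differ only in an ending like _2 or _b are one class to them, and where a whole thing is asked for, a point or a joint stands for the part that bears it (a point fixed in the world has none). Each returns a list of dicts, best first, with "score" (0 to 1); they miss things now and then, are a little off and sometimes report something else, mostly with a low value. They report only what shows in the picture. A call takes as long as a camera call. They do not tell look-alikes from the thing itself.
- nets.spot_in(picture, name): "rect" ([left, top, right, bottom] in pixels, round what is visible of it).
- nets.outline_of(picture, name): "region" (384x512 bool, what is visible of it) and "rect" ([left, top, right, bottom] in pixels, round what is visible of it).
- nets.spot_point(picture, name): "location" ([column, row] in pixels: a listed point, or the origin of a listed thing).
The state is a dict: "t": time; "q": joint angles; "joint_vel": joint speeds; "joint_torque": joint torques, N m; "eef_pos": TCP position; "tool_rot": TCP orientation; "contact_force": force on the tool from outside, world axes, zero at the start; "torque": the same for the moment, N m; "gripper_width": opening from 0.0 (shut) to 1.0 (fully open).
Only numpy, scipy, OpenCV 4.12 (cv2) and the standard library are available. Lean on these libraries where they do the work, as an engineer would, in place of code of your own. Each camera call takes 0.05 s, during which the arm holds its last target.

## Task

Slide the black junction box off the loading deck of the test fixture onto the narrow raised rib, so that it rests upright on the rib alone, square with it, centred across it and centred along its length. Then lower the hinged guard gently over it, fully down onto its stops. Leave everything else on the fixture and the table where it is.

Things in the scene. Friction and masses are not known exactly. Their poses are not given: they have to be found in the camera images.
- fixture: Test fixture fixed to the table: blue loading housing, then a narrow rib under a hinged guard. Place and yaw vary. Origin on the table surface, below the middle of the edge where deck ends and rib begins. Own +y: from the deck along the rib; own +x: across the rib towards the hinge posts (away from the robot at yaw 0); z up. Offsets below are in this frame.
- deck_mid (a point): Middle of the loading deck's top (fixture 0, -140, 60 mm): a flat aluminium plate from y = -280 to 0 mm and x = -152 to 152 mm, 60 mm above the table, no fence or guide. Axes as the fixture.
- rib_mid (a point): Middle of the rib's top face (fixture 0, 100, 60 mm): the middle of the box's underside belongs here. The rib is an aluminium wall 30 mm wide, y = 0 to 200 mm, its top level with the deck and running on from it without a step. Beside it only a dark base plate, 10 mm above the table. Axes as the fixture.
- stop_mid (a point): Midway between the rubber-capped tops of the two guard stop posts (fixture -85, 100, 124 mm); posts 20 mm square at x = -85 mm, y = 30 and 170 mm.
- junction_box: Black plastic junction box, flat faces: 88 mm (own x) by 130 mm (own y) by 45 mm high, 0.35 to 0.7 kg; too wide for an 85 mm gripper. Origin at the centre of its underside, centre of mass above it. Starts on the deck at fixture x about +75 or -75 mm, y about -170 mm, its long side within 0.3 rad of the rib's direction.
- guard (a joint): Hinged guard, rad: 0 = down, level on its stops; grows as it opens upward. Starts 1.35 to 1.7 (1.57 = upright; above that it leans away from the rib); limit 1.75. A friction hinge holds it wherever it is left; 2 to 4 N at its free edge moves it. Open, its upper face looks to fixture +x; pushing on that face closes it.
- guard_hinge (a point): Middle of the guard's hinge line (fixture 110, 100, 130 mm), which runs along fixture y; fixed, axes as the fixture. Two hinge posts 20 mm square, 135 mm high, at x = 118 mm, y = 30 and 170 mm.
- guard_edge (a point): Middle of the guard's free edge, moves with the guard. The guard is a clear pane (5 mm thick) in a grey frame (8 mm; free-edge bar 12 mm thick, 16 mm deep), centred in thickness on the hinge line, 170 mm wide along the rib, 200 mm from hinge line to free edge. Closed, it reaches from the hinge towards fixture -x, about 20 mm above the box.
- glue_bottle: Small bottle, 34 mm diameter, 85 mm tall, upright on the deck at the side where the box is not (fixture x about -75 or +75 mm, y about -170 mm). Origin at the centre of its underside. Leave it.
- reel: Cardboard reel, 54 mm diameter, 30 mm high, lying flat on the deck near one corner next to the rib (fixture x about +115 or -115 mm, y about -40 mm). Origin at the centre of its underside. Leave it.
- terminal_carton: Cardboard carton 50 x 50 x 35 mm high on the deck near the other corner next to the rib. Origin at the centre of its underside. Leave it.
- blue_bin: Blue open bin 260 x 180 x 100 mm high on the table to the robot's left. Leave it.
- round_tray: Round cardboard tray, 240 mm diameter, 40 mm high, on the table to the right. Leave it.
- screwdriver: Screwdriver lying on the table, near right. Leave it.
Things that resemble listed ones, but are neither listed nor needed, are in the scene too. There is more than one size of the junction_box; the job needs the larger.

How it is judged:
By the outcome, as a careful person would: the job done as asked, in the order asked, and still so for the second after the job is handed in, with the robot touching nothing.
It also fails if it takes over 72 s, if anything falls off the work surface, if the arm or the gripper's body presses on something with over 40 N, if the wrist force passes 120 N, or if a joint passes its speed limit or range.

## Working session

There is one attempt and no reset: what is moved stays moved. The work goes in short steps, Python scripts to look and compute and a tool call to move; the robot and the scene stay as the last step left them, time stands still between calls to the robot, and variables do not carry over. Pictures are saved under pics/ and viewed, and the job is handed in when it is done.

Besides the shell and the picture viewer there is one more tool, called after "Call:" in YAML: its name, and indented under it one key for each argument. apply_moves: Moves the arm, as the interface text tells. Scaled input: -1 to 1 covers 120 mm each way for a shift and 4 degrees each way for a turn. Its arguments: {"type":"object","properties":{"moves":{"type":"string"},"force":{"type":"number"}},"required":["moves"]}

```bash
mkdir -p pics; cat > h.py <<'E'
import numpy as np, cv2
from station import bot, imaging, nets
def snap(cam,name,dets=()):
    p=imaging.read_camera(cam); im=cv2.cvtColor(p["image"],cv2.COLOR_RGB2BGR)
    cv2.imwrite(f"pics/{name}.png",im); return p
def ray(p,px):
    V=np.array(p["view"]);R=V[:3,:3];t=V[:3,3]
    d=R.T@np.array([(px[0]-p["cx"])/p["fx"],(px[1]-p["cy"])/p["fy"],1]); return -R.T@t,d
def atz(p,px,z):
    o,d=ray(p,px); return o+d*(z-o[2])/d[2]
def proj(p,X):
    V=np.array(p["view"]);c=V[:3,:3]@np.array(X)+V[:3,3]; return np.array([p["fx"]*c[0]/c[2]+p["cx"],p["fy"]*c[1]/c[2]+p["cy"]])
E
python3 - <<'E'
from h import *
for cam in("top","side"):
    p=snap(cam,cam+"0"); print(cam,p["fx"],np.round(p["view"],3).tolist())
    for n in["fixture","deck_mid","rib_mid","stop_mid","junction_box","guard_hinge","guard_edge","glue_bottle","reel","terminal_carton"]:
        r=nets.spot_point(p,n); print(n,[(np.round(a["location"],1).tolist(),round(a["score"],2)) for a in r[:3]])
print(bot.get_obs())
E
```

```text
top 357.7889265753796 [[0.004, -1.0, 0.012, -0.036], [-0.988, -0.006, -0.157, 0.474], [0.157, -0.011, -0.988, 1.26], [0.0, 0.0, 0.0, 1.0]]
fixture [([246.8, 173.5], 0.68)]
deck_mid [([287.5, 165.1], 0.95), ([109.9, 215.4], 0.46), ([224.8, 173.3], 0.24)]
rib_mid [([223.3, 172.9], 0.89), ([253.5, 140.4], 0.36)]
stop_mid [([220.0, 194.7], 0.61)]
junction_box [([344.6, 246.0], 0.84), ([293.6, 143.7], 0.77)]
guard_hinge [([214.5, 139.9], 0.74)]
guard_edge [([208.9, 125.5], 0.88)]
glue_bottle [([224.8, 194.0], 0.5), ([295.9, 187.0], 0.47), ([377.3, 228.1], 0.3)]
reel [([255.8, 137.0], 0.71)]
terminal_carton [([266.4, 199.9], 0.57)]
side 350.67452524445287 [[1.0, -0.024, 0.007, -0.459], [-0.01, -0.634, -0.773, 0.083], [0.023, 0.773, -0.634, 1.291], [0.0, 0.0, 0.0, 1.0]]
fixture [([276.4, 206.8], 0.91)]
deck_mid [([288.6, 220.0], 0.9)]
rib_mid [([269.4, 177.9], 0.68), ([306.1, 105.3], 0.6)]
stop_mid [([249.7, 163.6], 0.88)]
junction_box [([194.5, 284.8], 0.83), ([309.8, 223.5], 0.59)]
guard_hinge [([302.7, 159.1], 0.62)]
guard_edge [([305.2, 108.0], 0.83)]
glue_bottle [([267.8, 230.7], 0.7)]
reel [([311.5, 224.5], 0.66), ([311.1, 199.4], 0.55)]
terminal_carton [([247.6, 204.5], 0.57), ([301.9, 158.7], 0.57)]
{'t': 1.1, 'q': array([ 1.24186107,  0.47701171,  0.02239633,  1.55538633, -0.01148115,
        1.10928074, -0.08307347]), 'joint_vel': array([-0.00168627, -0.00150483,  0.00040844, -0.00043414,  0.00116711,
       -0.00029977,  0.00044175]), 'joint_torque': array([-1.84763899e-04, -5.96332633e+01,  1.60650015e+00, -2.81547868e+01,
        1.25716761e-02,  1.58461506e-03,  2.17981272e-05]), 'eef_pos': array([ 0.14786623, -0.65863553,  0.23130577]), 'tool_rot': array([ 1.26418333e-05,  7.80724495e-01, -6.24875398e-01,  1.70852846e-05]), 'contact_force': array([-0.66162451, -0.11011935,  0.58315767]), 'torque': array([ 0.00946563,  0.01302673, -0.04176692]), 'gripper_width': 0.9983688851157937}
```

```bash
python3 - <<'E'
import cv2
for c in("top","side"):
    im=cv2.imread(f"pics/{c}0.png"); 
    r=im[80:280,140:400] if c=="top" else im[70:310,160:380]
    cv2.imwrite(f"pics/{c}0z.png",cv2.resize(r,None,fx=3 if c=="top" else 2.5,fy=3 if c=="top" else 2.5,interpolation=cv2.INTER_CUBIC))
E
```

```text
(no output)
```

View pics/top0.png

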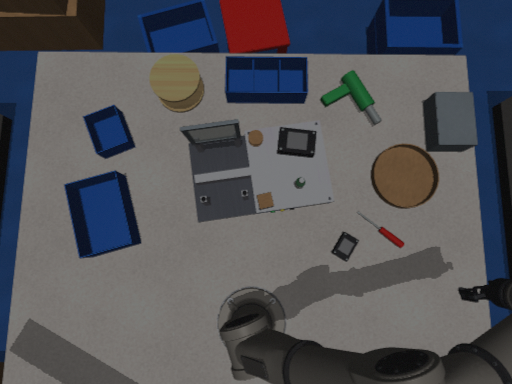

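View pics/top0z.png

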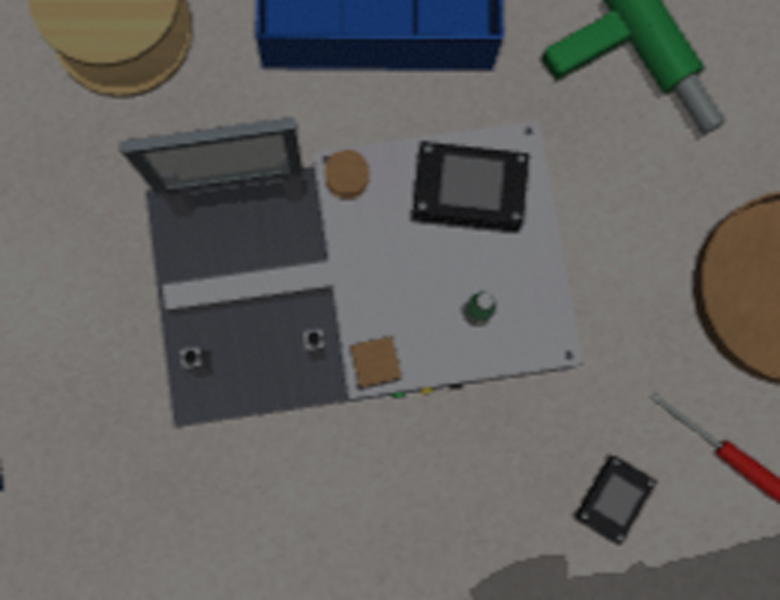

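View pics/side0z.png

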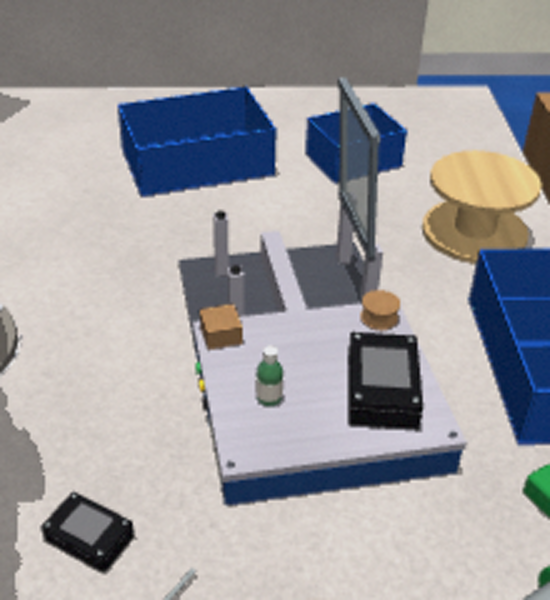

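```bash
cat >> h.py <<'E'
import pickle
from scipy.optimize import minimize, least_squares
def fx(pose,P):
    x,y,a=pose; P=np.atleast_2d(P).astype(float); c,s=np.cos(a),np.sin(a)
    return np.c_[x+c*P[:,0]-s*P[:,1], y+s*P[:,0]+c*P[:,1], P[:,2]]
def projs(p,X):
    V=np.array(p["view"]);c=X@V[:3,:3].T+V[:3,3]; return np.c_[p["fx"]*c[:,0]/c[:,2]+p["cx"],p["fy"]*c[:,1]/c[:,2]+p["cy"]]
def samp(img,uv): return cv2.remap(img,uv[:,0].astype(np.float32).reshape(-1,1),uv[:,1].astype(np.float32).reshape(-1,1),cv2.INTER_LINEAR)[:,0]
def grad(p):
    g=cv2.cvtColor(p["image"],cv2.COLOR_RGB2GRAY).astype(np.float32)
    g=cv2.GaussianBlur(g,(0,0),0.7); return cv2.Sobel(g,cv2.CV_32F,1,0),cv2.Sobel(g,cv2.CV_32F,0,1)
def edgescore(p,G,A,B,n=60):
    t=np.linspace(0.03,0.97,n)[:,None]; uv=projs(p,A*(1-t)+B*t)
    d=uv[-1]-uv[0]; d/=np.linalg.norm(d); 
    s=samp(G[0],uv)*-d[1]+samp(G[1],uv)*d[0]
    return np.mean(np.clip(np.abs(s),0,150))
def boxmask(p,R):
    m=p["image"].max(2)
    return m
def silh(p,pose,z=0.06,dims=(.088,.130,.045),S=8):
    a,b,h=dims; C=np.array([[i*a/2,j*b/2,z+k*h] for i in(-1,1) for j in(-1,1) for k in(0,1)])
    uv=projs(p,fx(pose,C)); hull=cv2.convexHull(uv.astype(np.float32))[:,0]
    im=np.zeros(p["image"].shape[:2],np.uint8)
    return hull
E
cat > fit1.py <<'E'
from h import *
ps=[imaging.read_camera(c) for c in("top","side")]
reg=[nets.outline_of(p,"junction_box") for p in ps]
for r in reg: print([(a["score"],a["rect"]) for a in r])
pickle.dump((ps,reg),open("s1.pkl","wb"))
top,side=ps
W=[([-.152,0,.06],[246,131.7],0)]
corn=[([.152,0,.06],[246,131.7]),([.152,-.28,.06],[320.3,120.7]),([-.152,-.28,.06],[333.7,201.7]),([-.152,0,.06],[256.3,213])]
P=np.array([c[0] for c in corn]);U=np.array([c[1] for c in corn])
r=least_squares(lambda q:(projs(top,fx(q,P))-U).ravel(),[.6,0,0])
print(r.x,r.fun)
Gs=[grad(p) for p in ps]
E_=[([.152,0],[.152,-.28]),([.152,-.28],[-.152,-.28]),([-.152,-.28],[-.152,0]),([-.152,0],[-.015,0]),([.015,0],[.152,0]),([.015,0],[.015,.2]),([-.015,0],[-.015,.2]),([-.015,.2],[.015,.2])]
def sc(q,which=(0,1)):
    s=0
    for k in which:
        for a,b in E_:
            A,B=fx(q,[a+[.06],b+[.06]]); s-=edgescore(ps[k],Gs[k],A,B)
    return s
for w in((0,),(1,),(0,1)):
    best=min((minimize(sc,r.x+np.array([dx,dy,0]),args=(w,),method="Nelder-Mead",options=dict(initial_simplex=r.x+np.array([dx,dy,0])+np.array([[0,0,0],[.004,0,0],[0,.004,0],[0,0,.02]]))) for dx in(-.004,0,.004) for dy in(-.004,0,.004)),key=lambda m:m.fun)
    print(w,best.x,best.fun)
np.save("fix.npy",best.x)
for k,p in enumerate(ps):
    im=cv2.resize(cv2.cvtColor(p["image"],cv2.COLOR_RGB2BGR),None,fx=4,fy=4,interpolation=cv2.INTER_CUBIC)
    for a,b in E_:
        uv=(projs(p,fx(best.x,[a+[.06],b+[.06]]))*4+2).astype(int); cv2.line(im,uv[0].tolist(),uv[1].tolist(),(0,0,255),1)
    for q in([-.085,.03,.124],[-.085,.17,.124],[.118,.03,.135],[.118,.17,.135],[.11,.015,.13],[.11,.185,.13]):
        uv=projs(p,fx(best.x,q))[0]*4+2; cv2.circle(im,uv.astype(int).tolist(),3,(0,255,255),-1)
    cr=im[420:880,720:1380] if k==0 else im[500:1060,900:1400]
    cv2.imwrite(f"pics/fit{k}.png",cr)
E
python3 fit1.py
```

```text
[(0.96, [332.1, 231.1, 358.9, 261.3]), (0.73, [274.6, 129.2, 315.8, 156.9]), (0.61, [255.0, 191.8, 275.8, 209.7])]
[(0.82, [177.5, 267.1, 215.5, 297.8]), (0.55, [298.0, 203.2, 328.0, 241.4]), (0.27, [238.7, 189.7, 259.2, 211.6])]
[0.52880414 0.00432136 0.14377022] [-1.0524006  -0.92537671  0.13613924  0.16673356  0.83857032  0.5468587
  0.05672966  0.12938347]
(0,) [0.53213513 0.00655437 0.15622459] -839.1670803686459
(1,) [0.52702158 0.00335555 0.13333905] -858.777329710257
(0, 1) [0.52706833 0.00640643 0.13387326] -1677.9272033237337
```

View pics/fit0.png

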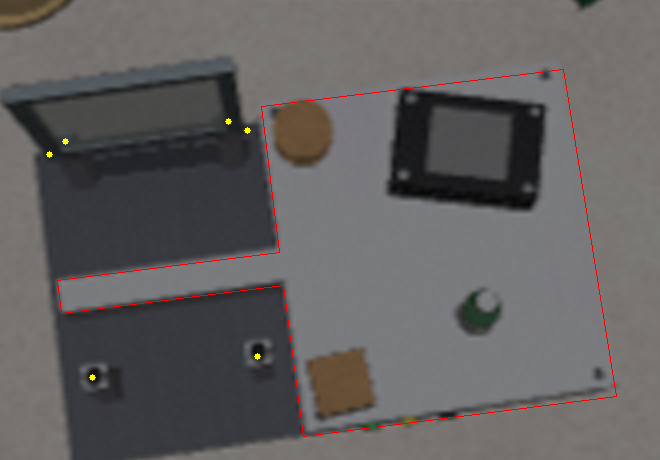

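View pics/fit1.png

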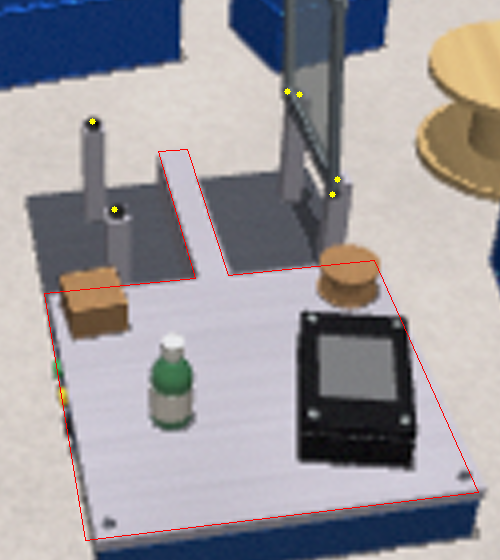

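```bash
cat > fit2.py <<'E'
from h import *
ps,reg=pickle.load(open("s1.pkl","rb"))
# edge (a,b, cams, inside direction in fixture xy)  bright inside
E_=[([.152,-.07],[.152,-.27],(1,),(-1,0)),([.14,-.28],[-.14,-.28],(1,),(0,1)),([-.152,-.27],[-.152,-.07],(0,1,),(1,0)),
([-.14,0],[-.022,0],(0,),(0,-1)),([-.08,0],[-.022,0],(1,),(0,-1)),([.022,0],[.08,0],(0,1),(0,-1)),([.015,.01],[.015,.19],(0,1),(-1,0)),([-.015,.01],[-.015,.19],(0,1),(1,0)),([-.012,.2],[.012,.2],(0,),(0,-1))]
gs=[cv2.cvtColor(p["image"],cv2.COLOR_RGB2GRAY).astype(np.float32) for p in ps]
def obs(q,k,rng=3.0):
    out=[]
    for a,b,cams,ins in E_:
        if k not in cams: continue
        t=np.linspace(0,1,40)[:,None]; X=fx(q,np.c_[np.array(a)*(1-t)+np.array(b)*t,np.full(40,.06)])
        X2=fx(q,np.c_[np.array(a)*(1-t)+np.array(b)*t+.002*np.array(ins),np.full(40,.06)])
        uv=projs(ps[k],X); d=projs(ps[k],X2)-uv
        e=uv[-1]-uv[0]; n=np.array([-e[1],e[0]])/np.linalg.norm(e); n*=np.sign((d@n).mean())
        s=np.arange(-rng,rng+.01,.1)
        prof=np.array([samp(gs[k],uv+n*x) for x in s])  # s x 40
        prof=cv2.GaussianBlur(prof,(0,0),sigmaX=2,sigmaY=5)
        g=np.gradient(prof,axis=0); i=g.argmax(0); ok=(g.max(0)>.6)&(i>2)&(i<len(s)-3)
        out.append((s[i],ok,uv,n,X,(a,b)))
    return out
def fit(ks,q):
    for it in range(8):
        A=[];r=[]
        for k in ks:
            for s,ok,uv,n,X,_ in obs(q,k,3 if it<3 else 1.6):
                J=[]
                for j in range(3):
                    dq=q.copy();dq[j]+=1e-4
                    dX=fx(dq,fxinv(q,X)); J.append(((projs(ps[k],dX)-uv)@n)/1e-4)
                A.append(np.array(J).T[ok]);r.append(s[ok])
        A=np.vstack(A);r=np.hstack(r); w=1/(1+(r/.4)**2)
        q=q+np.linalg.lstsq(A*w[:,None],r*w,rcond=None)[0]
    return q
def fxinv(q,X):
    c,s=np.cos(q[2]),np.sin(q[2]);d=X[:,:2]-q[:2]; return np.c_[d[:,0]*c+d[:,1]*s,-d[:,0]*s+d[:,1]*c,X[:,2]]
if __name__=="__main__":
  for ks in((0,),(1,),(0,1)):
    q=fit(ks,np.array([.5295,.005,.143])); print(ks,q)
    for k in ks: print("  ",[(e[5],round(float(np.median(e[0])),2),int(e[1].sum())) for e in obs(q,k)])
  np.save("fix.npy",q)
  # network / post checks
  for k,p in enumerate(ps): print(projs(p,fx(q,[[0,0,0],[0,-.14,.06],[0,.1,.06],[-.085,.1,.124],[.11,.1,.13]])).round(1).tolist())
E
python3 fit2.py
```

```text
(0,) [0.53116268 0.00747665 0.15519632]
   [(([-0.152, -0.27], [-0.152, -0.07]), 0.1, 40), (([-0.14, 0], [-0.022, 0]), -0.1, 40), (([0.022, 0], [0.08, 0]), 0.0, 40), (([0.015, 0.01], [0.015, 0.19]), 0.0, 40), (([-0.015, 0.01], [-0.015, 0.19]), -0.1, 40), (([-0.012, 0.2], [0.012, 0.2]), 0.1, 40)]
(1,) [0.5302241  0.00691821 0.15178802]
   [(([0.152, -0.07], [0.152, -0.27]), -2.65, 0), (([0.14, -0.28], [-0.14, -0.28]), 0.0, 40), (([-0.152, -0.27], [-0.152, -0.07]), 0.1, 40), (([-0.08, 0], [-0.022, 0]), -0.1, 40), (([0.022, 0], [0.08, 0]), 0.0, 40), (([0.015, 0.01], [0.015, 0.19]), 0.0, 32), (([-0.015, 0.01], [-0.015, 0.19]), -0.1, 40)]
(0, 1) [0.53054999 0.00718083 0.15169464]
   [(([-0.152, -0.27], [-0.152, -0.07]), 0.4, 40), (([-0.14, 0], [-0.022, 0]), 0.0, 40), (([0.022, 0], [0.08, 0]), -0.1, 40), (([0.015, 0.01], [0.015, 0.19]), -0.1, 40), (([-0.015, 0.01], [-0.015, 0.19]), 0.0, 40), (([-0.012, 0.2], [0.012, 0.2]), 0.05, 40)]
   [(([0.152, -0.07], [0.152, -0.27]), -2.5, 0), (([0.14, -0.28], [-0.14, -0.28]), -0.1, 40), (([-0.152, -0.27], [-0.152, -0.07]), -0.1, 40), (([-0.08, 0], [-0.022, 0]), 0.0, 40), (([0.022, 0], [0.08, 0]), 0.1, 40), (([0.015, 0.01], [0.015, 0.19]), 0.1, 32), (([-0.015, 0.01], [-0.015, 0.19]), -0.2, 40)]
[[250.1, 174.0], [288.2, 165.2], [222.1, 174.7], [223.6, 195.6], [216.0, 139.6]]
[[277.8, 205.8], [287.6, 220.7], [272.8, 176.9], [250.8, 165.6], [302.0, 159.2]]
```

```bash
cat >> h.py <<'E'
def hullimg(p,pose,x0,y0,w,h,z=.06,dims=(.088,.130,.045),S=6):
    a,b,hh=dims; C=np.array([[i*a/2,j*b/2,z+k*hh] for i in(-1,1) for j in(-1,1) for k in(0,1)])
    uv=cv2.convexHull(projs(p,fx(pose,C)).astype(np.float32))[:,0]
    uv=((uv-[x0,y0]+.5)*S-.5)
    im=np.zeros((h*S,w*S),np.uint8); cv2.fillConvexPoly(im,np.round(uv*256).astype(np.int32),255,shift=8)
    return cv2.resize(im,(w,h),interpolation=cv2.INTER_AREA)/255.
def fitbox(ps,guess,z=.06,bg=None,verbose=True):
    T=[]
    for p in ps:
        c=projs(p,fx(guess,[[0,0,z+.02]]))[0]; R=34
        x0,y0=int(c[0])-R,int(c[1])-R; w=h=2*R
        I=p["image"][y0:y0+h,x0:x0+w].max(2).astype(np.float32)
        dk=50
        br=np.percentile(I,75)
        al=np.clip((br-I)/(br-25),0,1)
        m=(al>.5).astype(np.uint8); n,l,st,ce=cv2.connectedComponentsWithStats(m)
        # component near centre
        best=max(range(1,n),key=lambda i:st[i,4]-20*np.hypot(*(ce[i]-[R,R])))
        m=(l==best).astype(np.uint8); cs,_=cv2.findContours(m,cv2.RETR_EXTERNAL,cv2.CHAIN_APPROX_NONE)
        f=np.zeros_like(m); cv2.drawContours(f,cs,-1,1,-1)
        inner=cv2.erode(f,np.ones((3,3))); near=cv2.dilate(f,np.ones((3,3)))
        al=np.where(inner>0,1,al)*near
        T.append((p,x0,y0,w,h,al))
    def cost(q):
        return sum(np.abs(hullimg(p,q,x0,y0,w,h,z)-al).sum() for p,x0,y0,w,h,al in T)
    q=np.array(guess,float)
    for sc in(.01,.004,.0015):
        q=minimize(cost,q,method="Nelder-Mead",options=dict(initial_simplex=q+np.array([[0,0,0],[sc,0,0],[0,sc,0],[0,0,sc*12]]),xatol=1e-5,fatol=1e-3)).x
    return q,cost(q),T
def infix(q):
    F=np.load("fix.npy"); c,s=np.cos(F[2]),np.sin(F[2]); d=np.array(q[:2])-F[:2]
    r=[d[0]*c+d[1]*s,-d[0]*s+d[1]*c]
    if len(q)>2: r.append(q[2]-F[2])
    return np.array(r)
def tofix(P): return fx(np.load("fix.npy"),P)
E
cat > fb.py <<'E'
from h import *
ps,reg=pickle.load(open("s1.pkl","rb"))
F=np.load("fix.npy")
g=np.r_[tofix([.075,-.165,0])[0][:2],F[2]-.25]
for w in([ps[0]],[ps[1]],ps):
    q,c,T=fitbox(w,g); print(q,c,infix(q))
# others
for n,k,uv in(("bottle",1,[267.8,230.7]),("bottle",0,[295.9,187]),("reel",0,[255.8,137]),("reel",1,[311.1,199.4]),("carton",0,[266.4,199.9]),("carton",1,[247.6,204.5])):
    print(n,infix(atz(ps[k],uv,.06)[:2]))
# guard edge
for a in np.arange(1.35,1.76,.05):
    e=tofix([.11-.2*np.cos(a),.1,.13+.2*np.sin(a)]); print(round(a,2),projs(ps[0],e)[0].round(1),projs(ps[1],e)[0].round(1))
E
python3 fb.py
```

```text
[ 0.63131207 -0.15721417 -0.10801821] 41.45431345905743 [ 0.07476266 -0.17773367 -0.25971285]
[ 0.62984257 -0.15731894 -0.11288804] 42.102673903754095 [ 0.0732942  -0.17761518 -0.26458268]
[ 0.63038064 -0.15737231 -0.11307656] 85.83680912339878 [ 0.07381802 -0.17774924 -0.26477121]
bottle [-0.07377043 -0.173581  ]
bottle [-0.08240614 -0.15441908]
reel [ 0.1208612  -0.03958313]
reel [ 0.10771856 -0.05031784]
carton [-0.11291344 -0.04336136]
carton [-0.11895192 -0.03903918]
1.35 [210.3 134.6] [294.4 113.1]
1.4 [209.8 131.2] [297.3 112.3]
1.45 [209.3 127.7] [300.1 111.7]
1.5 [208.8 124.3] [303.  111.2]
1.55 [208.4 121. ] [305.9 110.9]
1.6 [207.9 117.7] [308.7 110.7]
1.65 [207.5 114.5] [311.5 110.6]
1.7 [207.1 111.3] [314.3 110.7]
1.75 [206.8 108.3] [317.  110.9]
```

```bash
cat >> h.py <<'E'
from scipy.spatial.transform import Rotation as Ro
def plan(fp,z,fyaw=None,n=1,world=False):
    """fp: fixture xy target; fyaw: tool-x angle in fixture (rad, mod pi). prints turn and the shift in tool axes (after turn) in units of 120mm, divided by n"""
    o=bot.get_obs(); q=o["tool_rot"]; R=Ro.from_quat([q[1],q[2],q[3],q[0]]).as_matrix(); F=np.load("fix.npy")
    rel=tofix([*fp,z])[0]-o["eef_pos"]
    if fyaw is not None:
        cur=np.arctan2(R[1,0],R[0,0]); d=(fyaw+F[2]-cur+np.pi/2)%np.pi-np.pi/2
        print("rz total units",np.round(-np.degrees(d)/4,3), "tilt",R[:2,2].round(4))
        Rt=R@Ro.from_rotvec([0,0,-d]).as_matrix()
    else: Rt=R
    s=Rt.T@rel/.12
    print("t",round(o["t"],2),"tcp fix",infix(o["eef_pos"][:2]).round(4),"z",o["eef_pos"][2].round(4),"F",o["contact_force"].round(1),"w",round(o["gripper_width"],3))
    print("total shift units",s.round(3),"per row",(s/n).round(4))
E
python3 -c "
from h import *
plan((.157,-.18),.2,-np.pi/2,20)"
```

```text
rz total units 0.99 tilt [ 0.     -0.0001]
t 1.3 tcp fix [-0.4789 -0.6003] z 0.2313 F [ 0.1  0.8 -0.5] w 1.001
total shift units [-3.503 -5.299  0.261] per row [-0.1751 -0.265   0.013 ]
```

Call:
apply_moves:
  moves: "-0.4 0 0 0 0 0 0.99; -0.4 -0.175 -0.265 0 0 0 0; -0.4 -0.175 -0.265 0 0 0 0; -0.4 -0.175 -0.265 0 0 0 0; -0.4 -0.175 -0.265 0 0 0 0; -0.4 -0.175 -0.265 0 0 0 0; -0.4 -0.175 -0.265 0 0 0 0; -0.4 -0.175 -0.265 0 0 0 0; -0.4 -0.175 -0.265 0 0 0 0; -0.4 -0.175 -0.265 0 0 0 0; -0.4 -0.175 -0.265 0 0 0 0; -0.4 -0.175 -0.265 0 0 0 0"

```text
t: 2.3
eef_pos: [0.4599, -0.3761, 0.2316]
tool_rot: [0.0, 0.759, -0.652, 0.0]
contact_force: [0.2, -1.5, -0.1]
gripper_width: 0.7
```

```bash
python3 -c "
from h import *
plan((.157,-.18),.16,-np.pi/2,10)"
```

```text
rz total units -0.003 tilt [ 0.0004 -0.0004]
t 2.3 tcp fix [-0.1278 -0.3682] z 0.2316 F [ 0.2 -1.5 -0.1] w 0.7
total shift units [-1.568 -2.373  0.597] per row [-0.1568 -0.2373  0.0597]
```

Call:
apply_moves:
  moves: "-0.4 -0.157 -0.237 0.03 0 0 0; -0.4 -0.157 -0.237 0.03 0 0 0; -0.4 -0.157 -0.237 0.03 0 0 0; -0.4 -0.157 -0.237 0.03 0 0 0; -0.4 -0.157 -0.237 0.03 0 0 0; -0.4 -0.157 -0.237 0.03 0 0 0; -0.4 -0.157 -0.237 0.03 0 0 0; -0.4 -0.157 -0.237 0.03 0 0 0; -0.4 -0.157 -0.237 0.03 0 0 0; -0.4 -0.157 -0.237 0.03 0 0 0; -0.4 0 0 0 0 0 0; -0.4 0 0 0 0 0 0"

```text
t: 3.3
eef_pos: [0.7125, -0.1449, 0.1944]
tool_rot: [-0.0, 0.76, -0.65, -0.001]
contact_force: [-0.8, 0.1, -0.1]
gripper_width: 0.695
```

```bash
python3 -c "
from h import *
plan((.157,-.18),.07,-np.pi/2,10)
for c in('top','side'): snap(c,c+'1')
a=cv2.imread('pics/top1.png')[80:280,180:400];b=cv2.imread('pics/side1.png')[80:280,200:400]
cv2.imwrite('pics/c1.png',cv2.resize(np.hstack([a,b]),None,fx=1.9,fy=1.9))"
```

```text
rz total units 0.064 tilt [-0.0005  0.0016]
t 3.3 tcp fix [ 0.1568 -0.1778] z 0.1944 F [-0.8  0.1 -0.1] w 0.695
total shift units [ 0.02  -0.002  1.037] per row [ 0.002  -0.0002  0.1037]
```

View pics/c1.png

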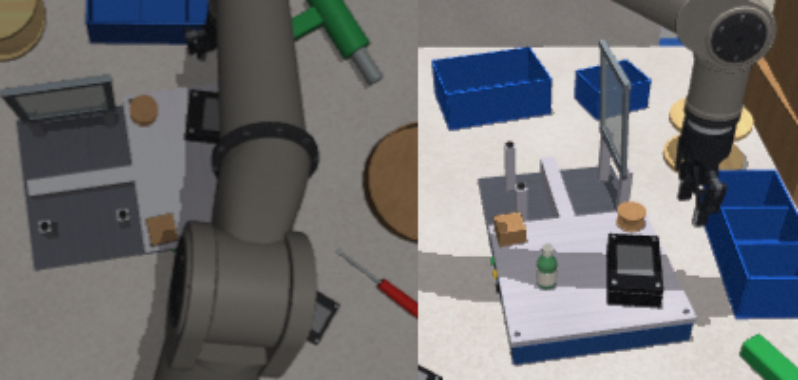

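```bash
python3 -c "
from h import *
p=imaging.read_camera('top')
for uv,z in(([228,103],0),([306,103],0),([228,92],.06),([306,92],.06),([228,92],.1)): print(uv,z,atz(p,uv,z).round(3))
plan((.157,-.18),.07,-np.pi/2,8)"
```

```text
[228, 103] 0 [0.81  0.095 0.   ]
[306, 103] 0 [ 0.813 -0.207  0.   ]
[228, 92] 0.06 [0.828 0.091 0.06 ]
[306, 92] 0.06 [ 0.831 -0.2    0.06 ]
[228, 92] 0.1 [0.811 0.087 0.1  ]
rz total units -0.026 tilt [-0.0005 -0.0012]
t 3.45 tcp fix [ 0.1543 -0.1826] z 0.1953 F [ 0.4  0.6 -0.6] w 0.702
total shift units [-0.023 -0.023  1.045] per row [-0.0029 -0.0029  0.1306]
```

Call:
apply_moves:
  moves: "-0.4 -0.01 -0.01 0.13 0 0 0; -0.4 -0.01 -0.01 0.13 0 0 0; -0.4 0 0 0.13 0 0 0; -0.4 0 0 0.13 0 0 0; -0.4 0 0 0.13 0 0 0; -0.4 0 0 0.13 0 0 0; -0.4 0 0 0.13 0 0 0; -0.4 0 0 0.13 0 0 0; -0.4 0 0 0 0 0 0; -0.4 0 0.05 0 0 0 0; -0.4 0 0.05 0 0 0 0; -0.4 0 0.05 0 0 0 0"

```text
t: 4.45
eef_pos: [0.6956, -0.1488, 0.0719]
tool_rot: [-0.0, 0.758, -0.652, 0.001]
contact_force: [0.2, -0.1, 0.3]
gripper_width: 0.701
```

```bash
python3 -c "
from h import *
plan((.065,-.18),.07,-np.pi/2,10)"
```

```text
rz total units -0.007 tilt [ 0.0018 -0.0005]
t 4.45 tcp fix [ 0.1396 -0.1791] z 0.0719 F [ 0.2 -0.1  0.3] w 0.701
total shift units [0.007 0.622 0.015] per row [0.0007 0.0622 0.0015]
```

Call:
apply_moves:
  moves: "-0.4 0 0.06 0 0 0 0; -0.4 0 0.06 0 0 0 0; -0.4 0 0.06 0 0 0 0; -0.4 0 0.06 0 0 0 0; -0.4 0 0.06 0 0 0 0; -0.4 0 0.06 0 0 0 0; -0.4 0 0.06 0 0 0 0; -0.4 0 0.06 0 0 0 0; -0.4 0 0.05 0 0 0 0; -0.4 0 0.05 0 0 0 0; -0.4 0 0.03 0 0 0 0; -0.4 0 0 0 0 0 0"

```text
t: 5.45
eef_pos: [0.6225, -0.1601, 0.0708]
tool_rot: [0.0, 0.759, -0.652, 0.0]
contact_force: [4.0, 0.8, 1.7]
gripper_width: 0.702
```

```bash
python3 -c "
from h import *
plan((.065,-.18),.07,-np.pi/2,10)
p=[snap(c,c+'2') for c in('top','side')]
a=cv2.imread('pics/top2.png')[80:280,180:400];b=cv2.imread('pics/side2.png')[80:280,200:400]
cv2.imwrite('pics/c2.png',cv2.resize(np.hstack([a,b]),None,fx=1.9,fy=1.9))"
```

```text
rz total units -0.007 tilt [-0.0001 -0.0009]
t 5.45 tcp fix [ 0.0657 -0.1793] z 0.0708 F [4.  0.8 1.7] w 0.702
total shift units [0.006 0.005 0.007] per row [0.0006 0.0005 0.0007]
```

View pics/c2.png

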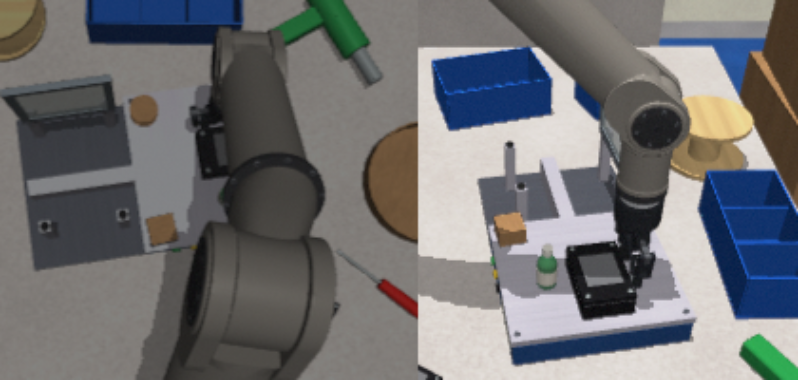

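```bash
cat >> h.py <<'E'
def overlay(ps,q,name,z=.06,H=.045):
    out=[]
    for p in ps:
        im=cv2.resize(cv2.cvtColor(p["image"],cv2.COLOR_RGB2BGR),None,fx=4,fy=4,interpolation=cv2.INTER_CUBIC)
        for zz in(z,z+H):
            C=np.array([[-.044,-.065,zz],[.044,-.065,zz],[.044,.065,zz],[-.044,.065,zz]])
            uv=(projs(p,fx(q,C))*4+1.5); cv2.polylines(im,[np.round(uv).astype(np.int32)],True,(0,0,255),1)
        c=uv.mean(0).astype(int); c=np.clip(c,[200,200],[2048-200,1536-200]); out.append(im[c[1]-200:c[1]+200,c[0]-200:c[0]+200])
    cv2.imwrite(f"pics/{name}.png",np.hstack(out))
E
python3 -c "
from h import *
ps=[imaging.read_camera(c) for c in('top','side')]
F=np.load('fix.npy')
r=nets.outline_of(ps[1],'junction_box'); print([(a['score'],a['rect']) for a in r])
for yaw in(0,-.2):
    g=np.r_[tofix([.005,-.178,0])[0][:2],F[2]+yaw]
    q,c,T=fitbox([ps[1]],g); print(c,infix(q))
overlay(ps,q,'o2')
"
```

```text
[(0.8, [276.5, 204.5, 313.9, 247.4]), (0.66, [179.2, 265.6, 213.7, 296.9]), (0.26, [294.9, 134.6, 307.8, 166.9])]
755.3466462435456 [ 0.01167881 -0.19010259  0.01313852]
755.4065017584273 [ 0.01170616 -0.19003738  0.01107295]
```

View pics/o2.png

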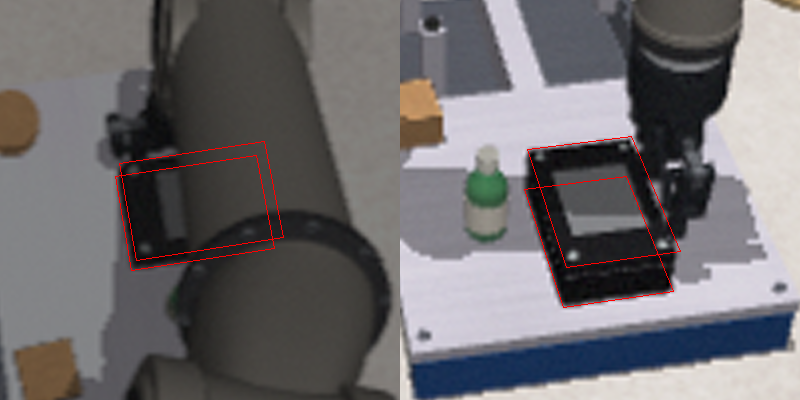

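Call:
apply_moves:
  moves: "-0.4 0 0.03 0 0 0 0; -0.4 0 0.03 0 0 0 0; -0.4 0 0.025 0 0 0 0; -0.4 0 0 0 0 0 0; -0.4 0 -0.06 0 0 0 0; -0.4 0 -0.1 0 0 0 0; -0.4 0 0 -0.25 0 0 0; -0.4 0 0 -0.3 0 0 0; -0.4 0 0 -0.3 0 0 0; -0.4 0.2 0 -0.2 0 0 0; -0.4 0.2 0 0 0 0 0; -0.4 0 0 0 0 0 0"

```text
t: 6.7
eef_pos: [0.64, -0.2122, 0.1988]
tool_rot: [0.001, 0.757, -0.654, 0.003]
contact_force: [-0.9, -1.2, -1.0]
gripper_width: 0.701
```

```bash
python3 -c "
from h import *
ps=[imaging.read_camera(c) for c in('top','side')]
F=np.load('fix.npy')
g=np.r_[tofix([.003,-.185,0])[0][:2],F[2]]
q,c,T=fitbox([ps[1]],g); print(c,infix(q))
overlay(ps,q,'o3')
print(bot.get_obs()['q'].round(2)); plan((0,-.31),.2,0,12)
"
```

```text
56.86333449512501 [-0.00062045 -0.18983868  0.01813296]
[ 0.34  0.51 -0.17  1.59  0.1   1.05 -1.28]
rz total units 22.462 tilt [-0.0012 -0.0004]
t 6.8 tcp fix [ 0.0747 -0.2279] z 0.1962 F [-0.1  1.3  0.5] w 0.698
total shift units [ 0.623 -0.684 -0.03 ] per row [ 0.0519 -0.057  -0.0025]
```

View pics/o3.png

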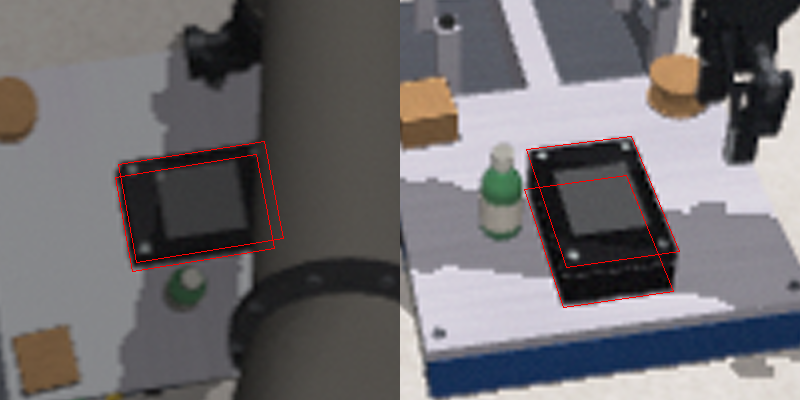

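Call:
apply_moves:
  moves: "-0.4 0.17 0.155 0 0 0 0; -0.4 0.17 0.155 0 0 0 0; -0.4 0.17 0.155 0 0 0 0; -0.4 0.17 0.155 0 0 0 0; -0.4 0 0 0 0 0 1; -0.4 0 0 0 0 0 1; -0.4 0 0 0 0 0 1; -0.4 0 0 0 0 0 1; -0.4 0 0 0 0 0 1; -0.4 0 0 0 0 0 1; -0.4 0 0 0 0 0 1; -0.4 0 0 0 0 0 1"

```text
t: 7.8
eef_pos: [0.5779, -0.2954, 0.1954]
tool_rot: [-0.0, -0.549, 0.836, 0.001]
contact_force: [-0.7, -0.4, 0.3]
gripper_width: 0.702
```

Call:
apply_moves:
  moves: "-0.4 0 0 0 0 0 1; -0.4 0 0 0 0 0 1; -0.4 0 0 0 0 0 1; -0.4 0 0 0 0 0 1; -0.4 0 0 0 0 0 1; -0.4 0 0 0 0 0 1; -0.4 0 0 0 0 0 1; -0.4 0 0 0 0 0 1; -0.4 0 0 0 0 0 1; -0.4 0 0 0 0 0 1; -0.4 0 0 0 0 0 1; -0.4 0 0 0 0 0 1"

```text
t: 8.8
eef_pos: [0.578, -0.2954, 0.1954]
tool_rot: [-0.001, -0.161, 0.987, 0.001]
contact_force: [0.8, 0.2, -0.2]
gripper_width: 0.698
```

```bash
python3 -c "
from h import *
ps=[imaging.read_camera(c) for c in('top','side')]
F=np.load('fix.npy')
g=np.r_[tofix([0,-.19,0])[0][:2],F[2]]
for P in([ps[0]],[ps[1]],ps):
  q,c,T=fitbox(P,g); print(c,infix(q))
overlay(ps,q,'o4')
print(bot.get_obs()['q'].round(2)); plan((0,-.29),.07,0,8)
"
```

```text
52.97522284090154 [ 2.23882670e-05 -1.91176824e-01 -5.27438518e-03]
734.1037094883283 [-0.00039367 -0.18937094 -0.02246985]
795.6141498666028 [-0.00032449 -0.19046873 -0.01738449]
[ 0.27  0.47  0.15  1.66 -0.08  1.02 -2.37]
rz total units 2.513 tilt [-0.0021  0.0014]
t 8.9 tcp fix [ 0.0012 -0.3064] z 0.1955 F [-0.   1.   0.3] w 0.699
total shift units [0.008 0.135 1.046] per row [0.001  0.0169 0.1307]
```

View pics/o4.png

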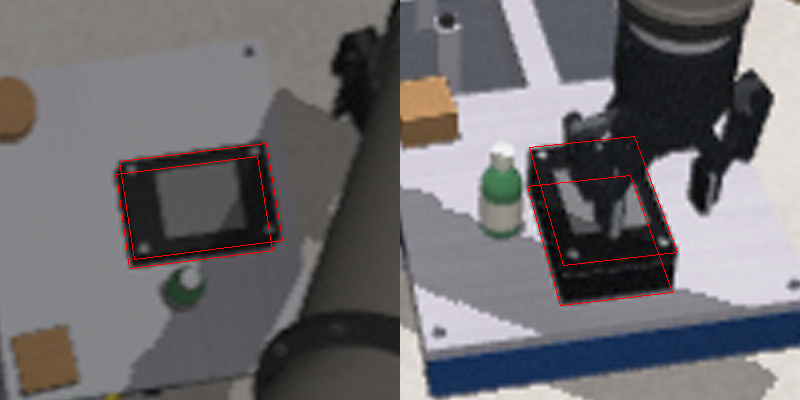

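Call:
apply_moves:
  moves: "-0.4 0 0 0 0 0 -1; -0.4 0 0 0 0 0 -1; -0.4 0 0 0 0 0 -1; -0.4 0 0 0 0 0 -1; -0.4 0 0 0 0 0 -1; -0.4 0 0 0 0 0 -1; -0.4 0 0 0 0 0 -1; -0.4 0 0 0 0 0 -1; -0.4 0 0 0 0 0 -1; -0.4 0 0 0 0 0 -1; -0.4 0 0 0 0 0 -1; -0.4 0 0 0 0 0 -1"

```text
t: 9.9
eef_pos: [0.578, -0.2962, 0.1959]
tool_rot: [-0.0, -0.553, 0.833, 0.001]
contact_force: [-0.1, 0.1, -0.4]
gripper_width: 0.705
```

Call:
apply_moves:
  moves: "-0.4 0 0 0 0 0 -1; -0.4 0 0 0 0 0 -1; -0.4 0 0 0 0 0 -1; -0.4 0 0 0 0 0 -1; -0.4 0 0 0 0 0 -1; -0.4 0 0 0 0 0 -1; -0.4 0 0 0 0 0 -1; -0.4 0 0 0 0 0 -1; -0.4 0 0 0 0 0 -1; -0.4 0 0 0 0 0 -1; -0.4 0 0 0 0 0 -1; -0.4 0 0 0 0 0 -1"

```text
t: 10.9
eef_pos: [0.578, -0.2963, 0.1959]
tool_rot: [-0.0, 0.844, -0.537, -0.001]
contact_force: [-1.2, -0.0, 0.1]
gripper_width: 0.701
```

Call:
apply_moves:
  moves: "-0.4 0 0 0 0 0 -1; -0.4 0 0 0 0 0 -1; -0.4 0 0 0 0 0 -1; -0.4 0 0 0 0 0 -1; -0.4 0 0 0 0 0 -1; -0.4 0 0 0 0 0 -1; -0.4 0 0 0 0 0 -1; -0.4 0 0 0 0 0 -1; -0.4 0 0 0 0 0 -1; -0.4 0 0 0 0 0 -1; -0.4 0 0 0 0 0 -1; -0.4 0 0 0 0 0 -1"

```text
t: 11.9
eef_pos: [0.578, -0.2963, 0.196]
tool_rot: [-0.0, 0.989, -0.147, -0.001]
contact_force: [-0.1, 0.6, -0.9]
gripper_width: 0.7
```

```bash
python3 -c "
from h import *
print(bot.get_obs()['q'].round(2)); plan((0,-.285),.07,0,8)
"
```

```text
[ 0.66  0.5  -0.4   1.63  0.21  1.05 -0.09]
rz total units -6.401 tilt [-0.0011  0.0009]
t 11.9 tcp fix [ 0.0011 -0.3072] z 0.196 F [-0.1  0.6 -0.9] w 0.7
total shift units [-0.008 -0.184  1.05 ] per row [-0.001  -0.023   0.1312]
```

Call:
apply_moves:
  moves: "-0.4 0 0 0.15 0 0 -0.914; -0.4 0 0 0.15 0 0 -0.914; -0.4 0 0 0.15 0 0 -0.914; -0.4 0 0 0.15 0 0 -0.914; -0.4 0 0 0.15 0 0 -0.914; -0.4 0 0 0.15 0 0 -0.914; -0.4 0 0 0.15 0 0 -0.914; -0.4 0 0 0 0 0 0; -0.4 0 -0.06 0 0 0 0; -0.4 0 -0.06 0 0 0 0; -0.4 0 -0.06 0 0 0 0; -0.4 0 -0.06 0 0 0 0"

```text
t: 12.9
eef_pos: [0.5748, -0.2675, 0.0719]
tool_rot: [0.0, 0.997, 0.072, 0.001]
contact_force: [0.6, -0.2, -0.1]
gripper_width: 0.7
```

```bash
python3 -c "
from h import *
plan((0,.025),.07,0,12)
"
```

```text
rz total units -0.096 tilt [ 0.0018 -0.0005]
t 12.9 tcp fix [ 0.0022 -0.2782] z 0.0719 F [ 0.6 -0.2 -0.1] w 0.7
total shift units [-0.019 -2.527  0.014] per row [-0.0016 -0.2105  0.0011]
```

Call:
apply_moves:
  moves: "-0.4 -0.018 0 0 0 0 -0.09; -0.4 0 -0.05 0 0 0 0; -0.4 0 -0.07 0 0 0 0; -0.4 0 -0.08 0 0 0 0; -0.4 0 -0.08 0 0 0 0; -0.4 0 -0.08 0 0 0 0; -0.4 0 -0.08 0 0 0 0; -0.4 0 -0.08 0 0 0 0; -0.4 0 -0.08 0 0 0 0; -0.4 0 -0.08 0 0 0 0; -0.4 0 -0.08 0 0 0 0; -0.4 0 -0.05 0 0 0 0"

```text
t: 13.9
eef_pos: [0.5574, -0.1716, 0.0708]
tool_rot: [0.0, 0.997, 0.076, 0.0]
contact_force: [1.8, -4.1, 3.7]
gripper_width: 0.699
```

```bash
cat > chk.py <<'E'
import sys
from h import *
y=float(sys.argv[1]); nm=sys.argv[2]
ps=[imaging.read_camera(c) for c in('top','side')]
F=np.load('fix.npy')
g=np.r_[tofix([0,y,0])[0][:2],F[2]]
for P in([ps[0]],[ps[1]]):
  q,c,T=fitbox(P,g); print(round(c,1),infix(q).round(4))
overlay(ps,q,nm)
plan((0,.025),.07,0,12)
E
python3 chk.py -0.087 o5
```

```text
483.7 [ 0.0016 -0.1283  0.0105]
614.7 [ 0.0066 -0.1013  0.0748]
rz total units 0.021 tilt [-0.0004  0.0014]
t 14.0 tcp fix [-0.0006 -0.1797] z 0.0705 F [0.3 0.2 0.8] w 0.698
total shift units [ 0.005 -1.706  0.007] per row [ 0.0004 -0.1422  0.0006]
```

View pics/o5.png

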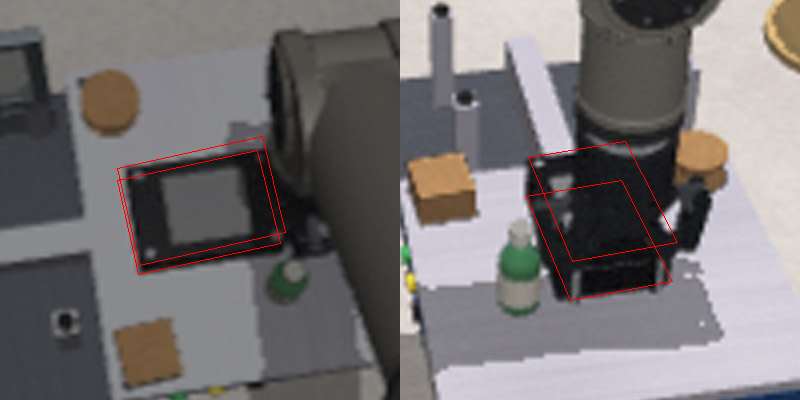

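```bash
cat >> h.py <<'E'
def fitbox2(p,g,ycut,ycut2=9,xcut=9,z=.06,thr=None):
    """g world pose guess; only pixels whose fixture y (at z+.03) in (ycut,ycut2), x<xcut count; robust alpha"""
    c=projs(p,fx(g,[[0,0,z+.02]]))[0]; R=34; x0,y0=int(c[0])-R,int(c[1])-R;w=h=2*R
    I=p["image"][y0:y0+h,x0:x0+w].max(2).astype(np.float32)
    yy,xx=np.mgrid[y0:y0+h,x0:x0+w]
    V=np.array(p["view"]);Rm=V[:3,:3];o=-Rm.T@V[:3,3]
    d=np.stack([(xx-p["cx"])/p["fx"],(yy-p["cy"])/p["fy"],np.ones_like(xx,float)],-1)@Rm
    P=o+d*((z+.03-o[2])/d[...,2])[...,None]; F=np.load("fix.npy");cc,ss=np.cos(F[2]),np.sin(F[2])
    dx,dy=P[...,0]-F[0],P[...,1]-F[1]; fxx=dx*cc+dy*ss; fyy=-dx*ss+dy*cc
    ok=(fyy>ycut)&(fyy<ycut2)&(fxx<xcut)
    G=cv2.GaussianBlur(I,(0,0),.6); gx=cv2.Sobel(G,cv2.CV_32F,1,0)/8; gy=cv2.Sobel(G,cv2.CV_32F,0,1)/8
    def score(q):
        m=hullimg(p,q,x0,y0,w,h,z); m=cv2.GaussianBlur(m.astype(np.float32),(0,0),.6)
        mx=cv2.Sobel(m,cv2.CV_32F,1,0)/8; my=cv2.Sobel(m,cv2.CV_32F,0,1)/8
        return float(((gx*mx+gy*my)*ok).sum())/np.sqrt(float(((mx*mx+my*my)*ok).sum()))
    q=np.array(g,float)
    for sc in(.008,.004,.0015):
        q=minimize(score,q,method="Nelder-Mead",options=dict(initial_simplex=q+np.array([[0,0,0],[sc,0,0],[0,sc,0],[0,0,sc*8]]),xatol=1e-5,fatol=1e-3)).x
    return q,score(q)
E
cat > chk2.py <<'E'
import sys
from h import *
nm=sys.argv[1]
ps=[imaging.read_camera(c) for c in('top','side')]
pickle.dump(ps,open(nm+".pkl","wb"))
F=np.load('fix.npy'); t=infix(bot.get_obs()["eef_pos"][:2])
y=float(sys.argv[2]) if len(sys.argv)>2 else t[1]+.075
for yw in(0,.06,-.06):
  g=np.r_[tofix([0,y,0])[0][:2],F[2]+yw]
  q,c=fitbox2(ps[0],g,y-.045); print(round(c,1),infix(q).round(4))
  q2,c2=fitbox2(ps[1],g,y-.045); print('  side',round(c2,1),infix(q2).round(4))
overlay(ps,q,nm)
plan((0,.025),.07,0,12)
E
python3 chk2.py o6
```

```text
-515.8 [ 0.0016 -0.1045  0.0016]
  side -364.4 [ 0.0011 -0.1064  0.0168]
-515.9 [ 0.0015 -0.1046  0.0057]
  side -364.5 [ 0.0011 -0.1064  0.0163]
-515.9 [ 0.0015 -0.1046  0.0056]
  side -364.5 [ 0.0011 -0.1064  0.0166]
rz total units 0.005 tilt [-0.0013  0.0015]
t 14.1 tcp fix [-0.0011 -0.1806] z 0.0701 F [-0.1 -0.2  0.2] w 0.697
total shift units [ 0.009 -1.713  0.003] per row [ 0.0008 -0.1428  0.0003]
```

View pics/o6.png

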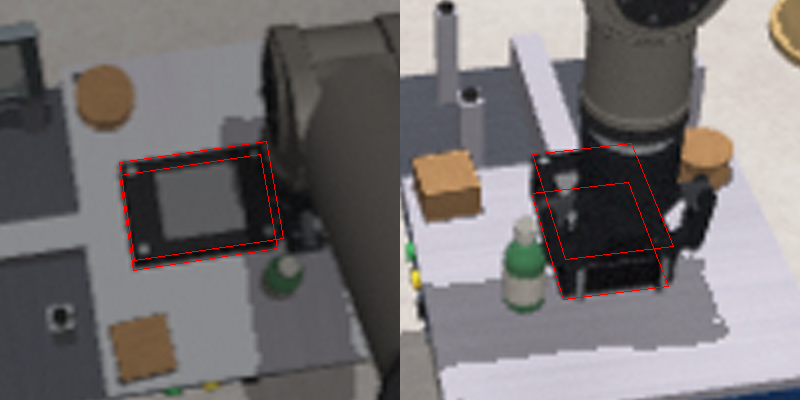

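Call:
apply_moves:
  moves: "-0.4 0 -0.06 0 0 0 0; -0.4 0 -0.08 0 0 0 0; -0.4 0 -0.09 0 0 0 0; -0.4 0 -0.09 0 0 0 0; -0.4 0 -0.09 0 0 0 0; -0.4 0 -0.09 0 0 0 0; -0.4 0 -0.09 0 0 0 0; -0.4 0 -0.09 0 0 0 0; -0.4 0 -0.08 0 0 0 0; -0.4 0 -0.06 0 0 0 0; -0.4 0 -0.04 0 0 0 0; -0.4 0 0 0 0 0 0"

```text
t: 15.1
eef_pos: [0.5417, -0.0692, 0.0707]
tool_rot: [-0.0, 0.997, 0.076, 0.0]
contact_force: [0.7, 0.7, -0.6]
gripper_width: 0.7
```

```bash
python3 chk2.py o7
```

```text
-305.9 [ 0.0019 -0.0016  0.0181]
  side -227.3 [ 0.0014 -0.0006  0.0208]
-306.0 [ 0.0019 -0.0017  0.0179]
  side -227.1 [ 0.0016 -0.0005  0.0227]
-305.9 [ 0.0019 -0.0016  0.0183]
  side -227.2 [ 0.0015 -0.0006  0.0233]
rz total units -0.006 tilt [0.0004 0.0004]
t 15.2 tcp fix [-0.0004 -0.0785] z 0.0707 F [ 0.6 -0.8 -0.4] w 0.701
total shift units [ 0.003 -0.862  0.006] per row [ 0.0003 -0.0719  0.0005]
```

View pics/o7.png

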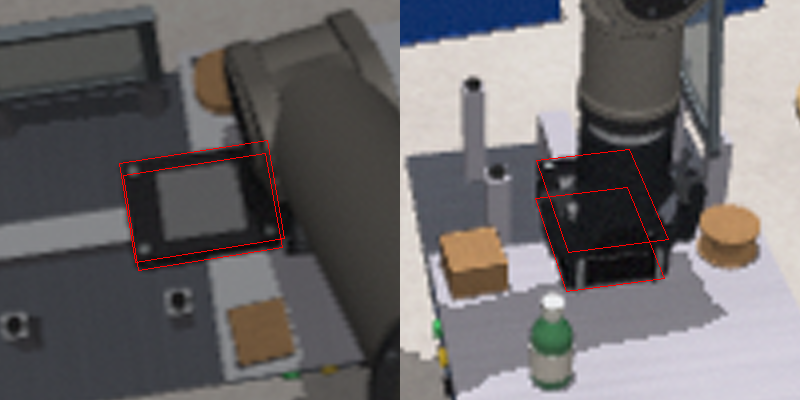

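```bash
python3 -c "
from h import *
ps=pickle.load(open('o7.pkl','rb'))
out=[]
for p in ps:
    im=cv2.resize(cv2.cvtColor(p['image'],cv2.COLOR_RGB2BGR),None,fx=3,fy=3,interpolation=cv2.INTER_CUBIC)
    for z in(.1,.15,.2,.25,.3,.35,.4,.45):
        u=projs(p,tofix([0,-.0785,z]))[0]*3+1; cv2.circle(im,u.astype(int).tolist(),3,(0,0,255),-1)
        cv2.putText(im,str(int(z*1000)),(u+[5,4]).astype(int).tolist(),0,.4,(0,0,255),1)
        for x in(.06,-.06):
          v=projs(p,tofix([x,-.0785,z]))[0]*3+1; cv2.circle(im,v.astype(int).tolist(),2,(0,255,255),-1)
    c=(projs(p,tofix([0.03,0,.2]))[0]*3).astype(int); x=max(c[0]-200,0);y=max(c[1]-280,0); out.append(im[y:y+560,x:x+400])
cv2.imwrite('pics/ax.png',np.hstack(out))
"
```

```text
(no output)
```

View pics/ax.png

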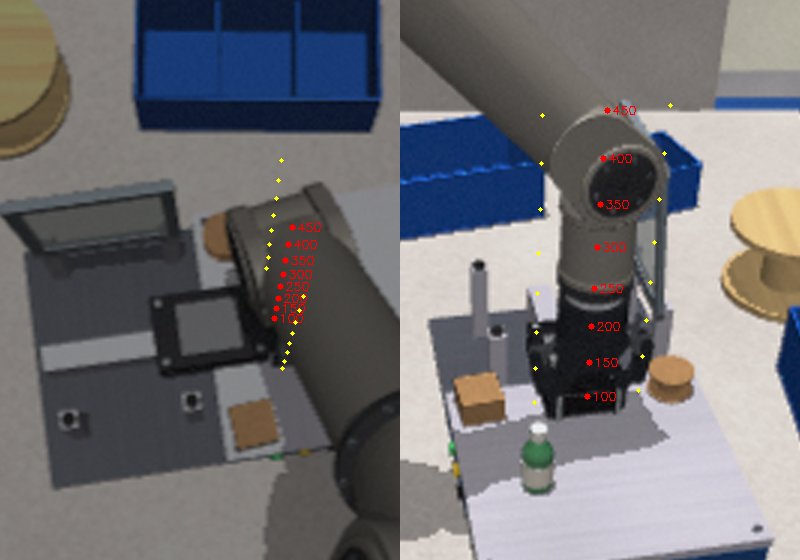

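Call:
apply_moves:
  moves: "-0.4 0 -0.05 0 0 0 0; -0.4 0 -0.075 0 0 0 0; -0.4 0 -0.08 0 0 0 0; -0.4 0 -0.08 0 0 0 0; -0.4 0 -0.08 0 0 0 0; -0.4 0 -0.08 0 0 0 0; -0.4 0 -0.08 0 0 0 0; -0.4 0 -0.08 0 0 0 0; -0.4 0 -0.07 0 0 0 0; -0.4 0 -0.06 0 0 0 0; -0.4 0 -0.04 0 0 0 0; -0.4 0 0 0 0 0 0"

```text
t: 16.2
eef_pos: [0.5276, 0.0229, 0.0705]
tool_rot: [-0.001, 0.997, 0.076, 0.0]
contact_force: [0.3, 0.7, 0.9]
gripper_width: 0.702
```

```bash
python3 chk2.py o8
```

```text
-201.0 [ 0.0011  0.0915 -0.0012]
  side -282.6 [0.0017 0.0899 0.0277]
-201.1 [ 0.0011  0.0915 -0.0021]
  side -282.7 [0.002  0.0902 0.0335]
-201.1 [ 0.001   0.0915 -0.0021]
  side -282.6 [0.002  0.0901 0.0333]
rz total units 0.002 tilt [-0.0002  0.0009]
t 16.3 tcp fix [-0.0007  0.0151] z 0.0704 F [ 0.5 -0.8 -0.6] w 0.703
total shift units [ 0.005 -0.083  0.004] per row [ 0.0005 -0.0069  0.0003]
```

View pics/o8.png

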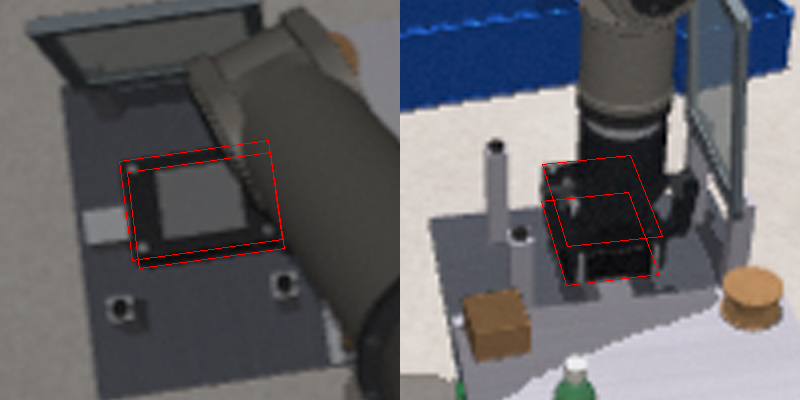

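Call:
apply_moves:
  moves: "-0.4 0 -0.025 0 0 0 0; -0.4 0 -0.03 0 0 0 0; -0.4 0 -0.02 0 0 0 0; -0.4 0 0 0 0 0 0; -0.4 0 0.05 0 0 0 0; -0.4 0 0.15 0 0 0 0; -0.4 0 0.25 0 0 0 0; -0.4 0 0.3 -0.1 0 0 0; -0.4 0 0.3 -0.3 0 0 0; -0.4 0 0.3 -0.3 0 0 0; -0.4 0 0.3 -0.3 0 0 0; -0.4 0 0.3 -0.3 0 0 0"

```text
t: 17.3
eef_pos: [0.5575, -0.1771, 0.2019]
tool_rot: [-0.0, 0.997, 0.075, 0.0]
contact_force: [1.4, -0.4, 0.0]
gripper_width: 0.697
```

```bash
python3 chk2.py o9 0.1;  python3 - <<'E'
from h import *
ps=pickle.load(open('o9.pkl','rb')); F=np.load('fix.npy')
for k in(0,1):
    g=np.r_[tofix([0,.1,0])[0][:2],F[2]]
    q,c=fitbox2(ps[k],g,-1); print(k,c,infix(q).round(4))
overlay(ps,np.r_[tofix([0,.1,0])[0][:2],F[2]],'o9b')
E
```

```text
-215.3 [ 0.0012  0.0987 -0.0076]
  side -504.7 [0.0009 0.0968 0.0048]
-215.2 [ 0.0013  0.0986 -0.0019]
  side -507.3 [ 0.0001  0.0965 -0.0088]
-215.2 [ 0.0011  0.0986 -0.0026]
  side -507.8 [-0.0005  0.0961 -0.0197]
rz total units -0.136 tilt [ 0.0089 -0.0046]
t 17.4 tcp fix [ 0.001  -0.1923] z 0.2054 F [ 0.3 -0.3 -0.4] w 0.699
total shift units [-0.018 -1.818  1.117] per row [-0.0015 -0.1515  0.0931]
0 -264.33716268825026 [0.0013 0.0984 0.0004]
1 -521.2132490015963 [-0.0002  0.0969 -0.0162]
```

View pics/o9b.png

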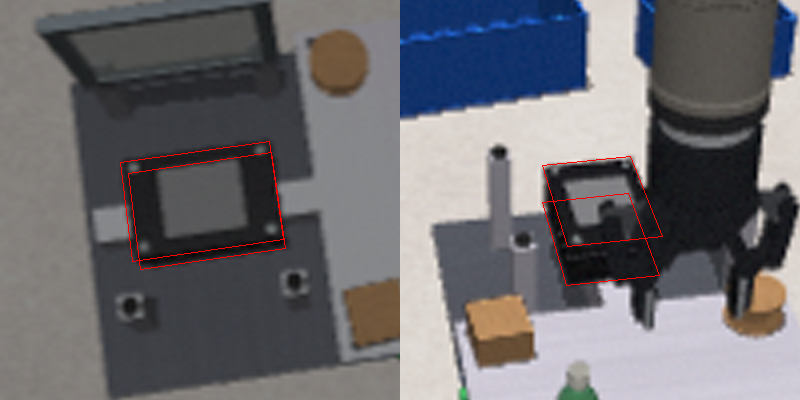

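Call:
apply_moves:
  moves: "1 0.235 -0.06 -0.18 0 0 0; 1 0.235 -0.06 -0.18 0 0 0; 1 0.235 -0.06 -0.18 0 0 0; 1 0.235 -0.06 -0.18 0 0 0; 1 0.235 -0.06 -0.18 0 0 0; 1 0.235 -0.06 -0.18 0 0 0; 1 0.05 0 0 0 0 0; 1 0 -0.2 0 0 0 0; 1 0 -0.3 0 0 0 0; 1 0 -0.3 0 0 0 0; 1 0 -0.3 0 0 0 0; 1 0 -0.1 0 0 0 0"

```text
t: 18.4
eef_pos: [0.7005, 0.0439, 0.3292]
tool_rot: [-0.002, 0.997, 0.08, -0.001]
contact_force: [-0.5, 1.9, -0.3]
gripper_width: 0.004
```

```bash
python3 - <<'E'
from h import *
plan((.17,.1),.30,0,6); print(bot.get_obs()['q'].round(2))
ps=[snap(c,c+'10') for c in('top','side')]
a=cv2.imread('pics/top10.png')[60:260,150:350];b=cv2.imread('pics/side10.png')[40:240,200:400]
cv2.imwrite('pics/c10.png',cv2.resize(np.hstack([a,b]),None,fx=2,fy=2))
E
```

```text
rz total units 0.112 tilt [-0.0019  0.0042]
t 18.4 tcp fix [0.1735 0.0106] z 0.3292 F [-0.5  1.9 -0.3] w 0.004
total shift units [-0.029 -0.744  0.246] per row [-0.0049 -0.124   0.0411]
[ 0.21  0.52 -0.56  1.33  0.27  1.37 -0.19]
```

View pics/c10.png

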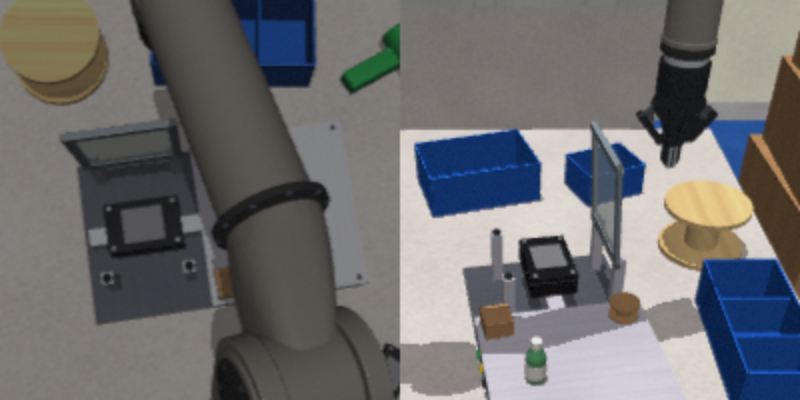

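Call:
apply_moves:
  moves: "1 0 -0.2 0.04 0 0 0.1; 1 0 -0.3 0.07 0 0 0; 1 0 -0.25 0.07 0 0 0; 1 -0.05 0 0 0 0 0; 1 -0.05 0 0 0 0 0; 1 -0.05 0 0 0 0 0; 1 0 0 0 0 0 0; 1 0 0 0 0 0 0"

```text
t: 19.17
eef_pos: [0.6723, 0.1197, 0.3086]
tool_rot: [0.001, 0.998, 0.07, 0.0]
contact_force: [-0.2, -0.1, -0.6]
gripper_width: 0.003
```

```bash
python3 - <<'E'
from h import *
plan((.15,.1),.3075,0,6)
ps=[imaging.read_camera(c) for c in('top','side')]
F=np.load('fix.npy')
g=np.r_[tofix([0,.1,0])[0][:2],F[2]]
for k in(0,1):
  for yw in(0,.03,-.03):
    q,c=fitbox2(ps[k],g+[0,0,yw],-1); print(k,round(c,1),infix(q).round(4))
im=cv2.cvtColor(ps[1]['image'],cv2.COLOR_RGB2BGR)[40:190,210:360]
im2=cv2.cvtColor(ps[0]['image'],cv2.COLOR_RGB2BGR)[90:240,160:310]
cv2.imwrite('pics/c11.png',cv2.resize(np.hstack([im,im2]),None,fx=2.6,fy=2.6))
E
```

```text
rz total units -0.157 tilt [ 0.0008 -0.0011]
t 19.17 tcp fix [0.1572 0.0898] z 0.3086 F [-0.2 -0.1 -0.6] w 0.003
total shift units [-0.06  -0.085  0.009] per row [-0.01   -0.0141  0.0016]
0 -158.4 [ 0.0011  0.0987 -0.0093]
0 -158.4 [ 0.0011  0.0988 -0.0082]
0 -158.5 [ 0.001   0.0988 -0.0099]
1 -630.9 [ 0.0007  0.0981 -0.0156]
1 -630.9 [ 0.0006  0.0981 -0.0158]
1 -630.6 [ 0.0006  0.0982 -0.0161]
```

View pics/c11.png

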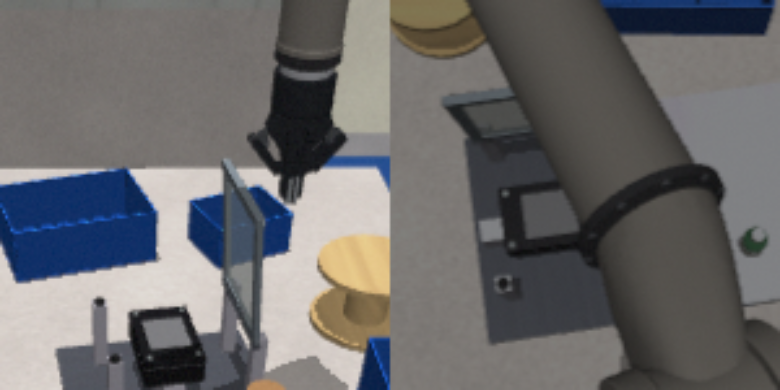

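```bash
python3 - <<'E'
import numpy as np
def T(a): return np.array([110-178*np.cos(a)+2.5*np.sin(a)+12,130+178*np.sin(a)+2.5*np.cos(a)])
th=np.r_[np.linspace(1.5,.25,27),np.array([.2,.155,.115,.08,.05,.025,0.005])]
P=np.array([T(a) for a in th])
print(P[0],P[12],P[24],P[-1])
D=np.diff(P,axis=0)/120
for a,d in zip(th[1:],D): print(round(a,3),round(d[0],3),round(-d[1],3))
E
```

```text
[111.90251557 307.73095062] [ 16.59392157 273.45664373] [-44.59365291 192.74396235] [-55.98527506 133.38996504]
1.452 -0.071 0.006
1.404 -0.071 0.009
1.356 -0.07 0.013
1.308 -0.07 0.016
1.26 -0.069 0.019
1.212 -0.068 0.023
1.163 -0.067 0.026
1.115 -0.065 0.029
1.067 -0.064 0.032
1.019 -0.062 0.035
0.971 -0.06 0.038
0.923 -0.058 0.041
0.875 -0.056 0.044
0.827 -0.054 0.046
0.779 -0.052 0.049
0.731 -0.05 0.051
0.683 -0.047 0.054
0.635 -0.044 0.056
0.587 -0.042 0.058
0.538 -0.039 0.06
0.49 -0.036 0.062
0.442 -0.033 0.063
0.394 -0.03 0.065
0.346 -0.027 0.066
0.298 -0.024 0.067
0.25 -0.02 0.068
0.2 -0.018 0.072
0.155 -0.013 0.066
0.115 -0.009 0.059
0.08 -0.006 0.052
0.05 -0.004 0.044
0.025 -0.002 0.037
0.005 -0.001 0.03
```

First approach to near contact (157 → ~112 mm), gently, and begin the arc.

Call:
apply_moves:
  moves: "1 -0.08 -0.04 0 0 0 -0.08; 1 -0.08 -0.04 0 0 0 -0.08; 1 -0.08 0 0 0 0 0; 1 -0.05 0 0 0 0 0; 1 -0.04 0 0 0 0 0; 1 -0.04 0 0 0 0 0; 1 -0.05 0 0.006 0 0 0; 1 -0.07 0 0.01 0 0 0; 1 -0.07 0 0.013 0 0 0; 1 -0.07 0 0.016 0 0 0"

```text
t: 20.1
eef_pos: [0.5952, 0.1201, 0.3031]
tool_rot: [-0.0, 0.997, 0.077, 0.0]
contact_force: [0.5, -0.1, 2.7]
gripper_width: 0.002
```

```bash
cat > g.py <<'E'
from h import *
import sys
plan((0.05,.1),.29,0,6)
ps=[imaging.read_camera(c) for c in('top','side')]
im=cv2.cvtColor(ps[1]['image'],cv2.COLOR_RGB2BGR)[40:240,200:400]
im2=cv2.cvtColor(ps[0]['image'],cv2.COLOR_RGB2BGR)[70:270,140:340]
cv2.imwrite('pics/'+sys.argv[1]+'.png',cv2.resize(np.hstack([im,im2]),None,fx=2,fy=2))
E
python3 g.py c12
```

```text
rz total units 0.045 tilt [0.0006 0.0001]
t 20.1 tcp fix [0.0809 0.1018] z 0.3031 F [ 0.5 -0.1  2.7] w 0.002
total shift units [-0.258  0.015  0.109] per row [-0.043   0.0026  0.0182]
```

View pics/c12.png

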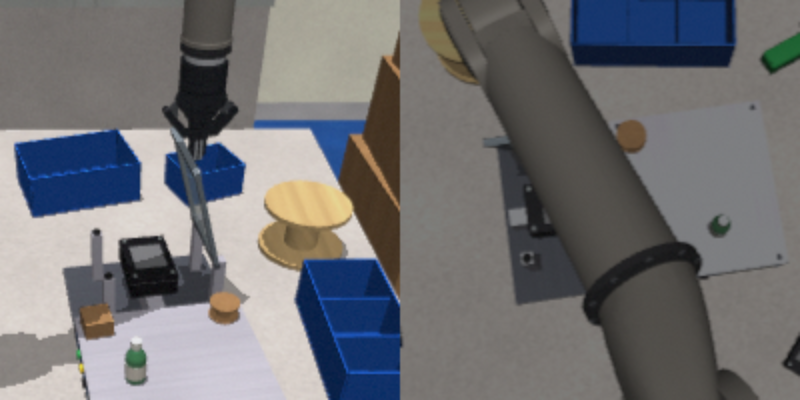

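Call:
apply_moves:
  moves: "1 -0.069 0 0.016 0 0 0; 1 -0.068 0 0.02 0 0 0; 1 -0.067 0 0.024 0 0 0; 1 -0.065 0 0.028 0 0 0; 1 -0.064 0 0.032 0 0 0; 1 -0.062 0 0.035 0 0 0; 1 -0.06 0 0.038 0 0 0; 1 -0.058 0 0.041 0 0 0"

```text
t: 20.87
eef_pos: [0.5341, 0.1107, 0.2744]
tool_rot: [0.0, 0.997, 0.077, -0.0]
contact_force: [0.2, 0.4, 0.9]
gripper_width: 0.003
```

```bash
python3 g.py c13
```

```text
rz total units 0.048 tilt [-0.0001 -0.    ]
t 20.87 tcp fix [0.0191 0.1018] z 0.2744 F [0.2 0.4 0.9] w 0.003
total shift units [ 0.257  0.015 -0.13 ] per row [ 0.0429  0.0025 -0.0216]
```

View pics/c13.png

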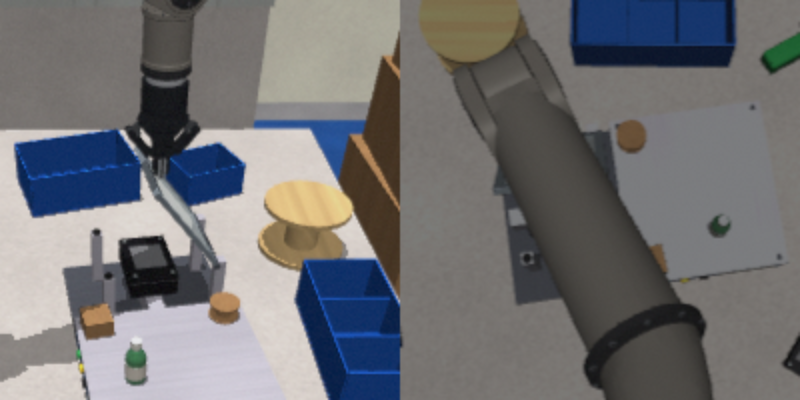

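Call:
apply_moves:
  moves: "1 -0.056 0 0.044 0 0 0; 1 -0.054 0 0.046 0 0 0; 1 -0.052 0 0.049 0 0 0; 1 -0.05 0 0.051 0 0 0; 1 -0.047 0 0.054 0 0 0; 1 -0.044 0 0.056 0 0 0; 1 -0.042 0 0.058 0 0 0; 1 -0.039 0 0.06 0 0 0; 1 -0.036 0 0.062 0 0 0; 1 -0.033 0 0.063 0 0 0; 1 -0.03 0 0.065 0 0 0; 1 -0.027 0 0.066 0 0 0"

```text
t: 21.97
eef_pos: [0.474, 0.1012, 0.1931]
tool_rot: [0.0, 0.997, 0.077, -0.0]
contact_force: [-0.6, -0.3, 0.7]
gripper_width: 0.0
```

```bash
python3 g.py c14
```

```text
rz total units 0.047 tilt [-0.0002 -0.0001]
t 21.97 tcp fix [-0.0417  0.1015] z 0.1931 F [-0.6 -0.3  0.7] w 0.0
total shift units [ 0.764  0.012 -0.807] per row [ 0.1273  0.0021 -0.1346]
```

View pics/c14.png

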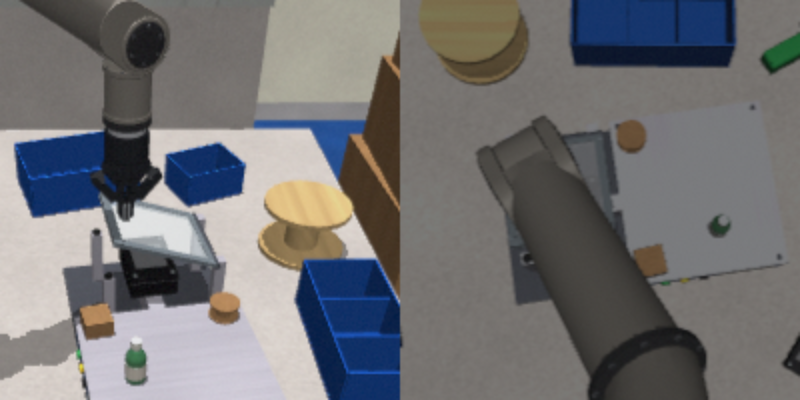

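Call:
apply_moves:
  moves: "1 -0.02 0 0.06 0 0 0; 1 -0.018 0 0.06 0 0 0; 1 -0.015 0 0.06 0 0 0; 1 -0.012 0 0.055 0 0 0; 1 -0.01 0 0.05 0 0 0; 1 -0.008 0 0.045 0 0 0; 1 -0.006 0 0.04 0 0 0; 1 -0.004 0 0.035 0 0 0; 1 -0.002 0 0.03 0 0 0; 1 0 0 0.025 0 0 0; 1 0 0 0.02 0 0 0; 1 0 0 0.01 0 0 0"

```text
t: 23.07
eef_pos: [0.463, 0.0995, 0.1348]
tool_rot: [0.0, 0.997, 0.077, -0.0]
contact_force: [-0.8, -0.1, 0.1]
gripper_width: 0.003
```

```bash
python3 g.py c15
```

```text
rz total units 0.049 tilt [-0.0005 -0.0002]
t 23.07 tcp fix [-0.0528  0.1014] z 0.1348 F [-0.8 -0.1  0.1] w 0.003
total shift units [ 0.856  0.012 -1.293] per row [ 0.1427  0.002  -0.2156]
```

View pics/c15.png

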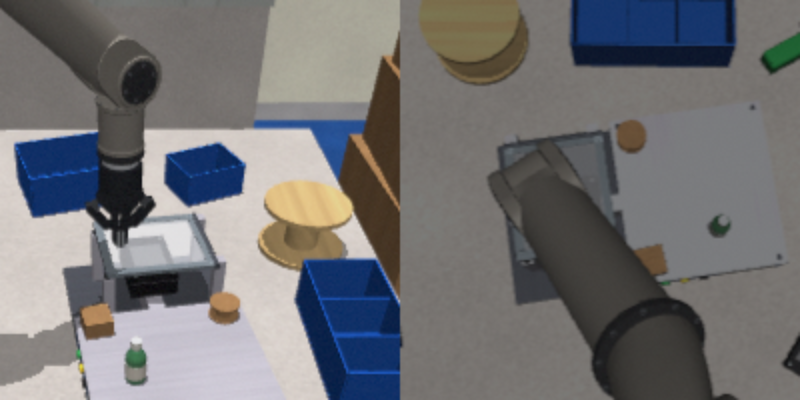

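Call:
apply_moves:
  moves: "1 0 0 0.01 0 0 0; 1 0 0 0.01 0 0 0; 1 0 0 0.01 0 0 0; 1 0 0 0 0 0 0"

```text
t: 23.5
eef_pos: [0.4634, 0.0996, 0.1325]
tool_rot: [0.0, 0.997, 0.077, 0.0]
contact_force: [-3.7, -1.4, 10.8]
gripper_width: -0.001
```

Call:
apply_moves:
  moves: "1 0 0 0.006 0 0 0; 1 0 0 0 0 0 0; 1 0 0 -0.02 0 0 0; 1 0 0 -0.1 0 0 0; 1 0 0 -0.3 0 0 0; 1 0 0 -0.34 0 0 0; 1 -0.2 0.1 -0.25 0 0 0; 1 -0.3 0.1 0 0 0 0; 1 0 0.34 0 0 0 0; 1 0 0.34 0 0 0 0; 1 0 0.34 0 0 0 0; 1 0 0.34 0 0 0 0"

```text
t: 24.5
eef_pos: [0.4328, -0.0965, 0.2533]
tool_rot: [0.001, 0.997, 0.078, 0.001]
contact_force: [0.9, 0.1, 0.2]
gripper_width: -0.001
```

```bash
python3 g.py c16; python3 - <<'E'
from h import *
ps=[imaging.read_camera(c) for c in('top','side')]; F=np.load('fix.npy')
for k in(0,1):
    im=cv2.resize(cv2.cvtColor(ps[k]['image'],cv2.COLOR_RGB2BGR),None,fx=4,fy=4,interpolation=cv2.INTER_CUBIC)
    P=tofix([[.11,.015,.13],[.11,.185,.13],[-.09,.185,.13],[-.09,.015,.13]]); uv=projs(ps[k],P)*4+1.5
    cv2.polylines(im,[uv.astype(np.int32)],True,(0,0,255),1)
    c=uv.mean(0).astype(int); im=im[c[1]-200:c[1]+200,c[0]-200:c[0]+200]; cv2.imwrite(f'pics/g{k}.png',im)
cv2.imwrite('pics/gg.png',np.hstack([cv2.imread('pics/g0.png'),cv2.imread('pics/g1.png')]))
for k in(0,1):
  for n in('guard_edge','reel','glue_bottle','terminal_carton'):
    r=nets.spot_point(ps[k],n); print(k,n,[(np.round(a['location'],1).tolist(),round(a['score'],2)) for a in r[:2]])
E
```

```text
rz total units 0.058 tilt [ 0.0019 -0.0009]
t 24.5 tcp fix [-0.1123 -0.0877] z 0.2533 F [0.9 0.1 0.2] w -0.001
total shift units [ 1.353 -1.564 -0.305] per row [ 0.2255 -0.2606 -0.0509]
0 guard_edge [([222.0, 196.9], 0.8)]
0 reel [([255.3, 138.7], 0.49)]
0 glue_bottle [([108.4, 215.1], 0.59)]
0 terminal_carton [([264.2, 205.2], 0.57), ([249.1, 173.7], 0.28)]
1 guard_edge [([249.9, 160.3], 0.57)]
1 reel [([311.8, 196.7], 0.77)]
1 glue_bottle [([266.0, 231.3], 0.75)]
1 terminal_carton [([248.0, 202.6], 0.48)]
```

View pics/gg.png

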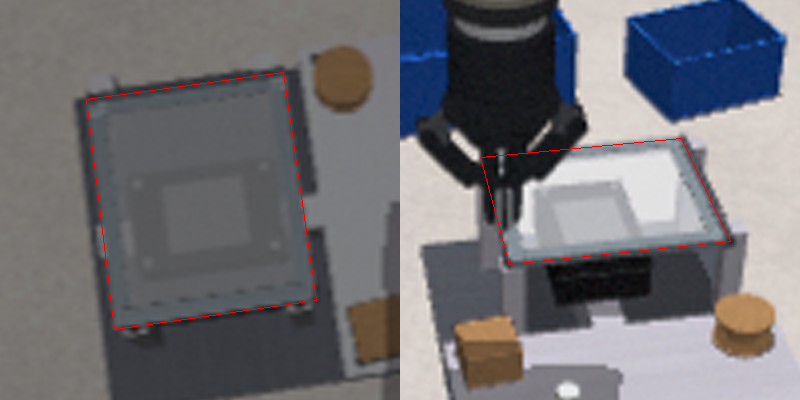

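View pics/c16.png

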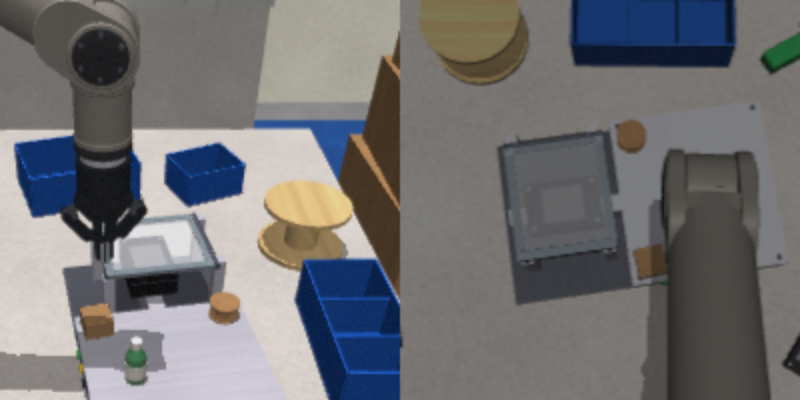

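```bash
python3 -c "
from station import bot
print(bot.get_obs()['t'],bot.get_obs()['contact_force'].round(1)); print(bot.hand_in())"
```

```text
25.1 [ 0.1 -0.1  0.3]
the job is handed in; nothing more can be done
None
```

The larger junction box now sits on the rib with the guard closed over it, and I handed the job in at about 25 s. I slid the box across the deck with a two-finger push on its long side. I then pushed it along the rib from behind, and lowered the guard slowly with shut fingers on its upper face.

**Box:** the last fit with the guard still open, from both cameras, put it about 1 mm off centre across the rib and 1 to 2 mm short of centre along it. The yaw error was about 0.01 to 0.016 rad. I did not re-measure the box after closing the guard. Through the pane it looked unmoved.

**Guard:** the tool stopped against the pane with an upward force of about 11 N at a tip height of 132.5 mm, which is where the pane's top should be when the guard is fully down. After I backed off, the guard's outline matched the closed position in both views.

**Other objects:** the bottle, reel and carton look unmoved in the pictures. The detector reported the bottle in the wrong place in the top view, where the arm hid it, but found it at its starting place in the side view. At hand-in the tool was clear of everything, with the wrist force near zero.

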